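# Fit the battery cover of an emergency light

## Task

Close the battery bay of the white emergency light on the bench: take the grey cover that has the green lip, hook the lip into the slot under the blue hood with the cover's other end raised, then press that end down past the sprung roller until the cover snaps flat on the light, and let go. Leave the similar grey blank plate without a lip where it is.

Things in the scene. Friction and masses are not known exactly. Their poses are not given: they have to be found in the camera images.
- lamp: White emergency light fixed to the bench. Origin on the bench under its battery bay's middle, z up. Deck 40 mm high, x -92..108, y -60..60 mm, open well amid. At +x a sprung brass roller, d 28 mm, axis x 69, z 54 mm, yields to +x; its black housing is 68 mm high. Pressed down with 5 to 12 N, the cover's rear edge rolls past it. Home: cover's origin near (0, 0, 40 mm), axes as the lamp's.
- slot (a point): Middle of the mouth of the lip slot under the blue hood, 63 mm from the lamp's origin towards its -x, 48 mm above the bench; axes as the lamp's. Mouth faces +x, 68 mm wide (y), 16 mm high (from the deck up), 24 mm deep. Two posts beside it, faces 2 mm before the mouth, stop the plate's front edge. Hood's top is 60 mm above the bench.
- cover: The cover: loose grey plate 120 (x) x 80 (y) x 4 mm, 0.08-0.17 kg, with a green lip in its plane at -x (x -60..-80 mm, 40 wide, 4 thick). Black grip rib on top along x (x -34..10 mm), 12 mm wide, top 28 mm above the underside; pinch it across y. Green pad on top at x 34 mm: press there. Starts flat on the bench, lip roughly towards the robot. Origin: centre of the plate's underside, z up.
- blank: Blank plate, a bystander (loose): the same grey plate and black rib as the cover but with no lip and no green pad. Origin at the centre of its underside, z up. It lies flat on the bench; leave it alone.
There are look-alikes about, which are no part of the job. What is shaped like the cover but purple is not meant.

How it is judged:
On the way:
1. the lip is in the slot under the hood while the cover's other end is still raised (cover tilted over 5 degrees) (x of slot in the frame of cover between -0.076 and -0.05 m and y of slot in the frame of cover between -0.02 and 0.02 m and z of slot in the frame of cover between -0.005 and 0.009 m and angle between cover's own z axis and vertical above 0.09 rad), for 0.1 s.
At the end, for the whole second after the job is handed in: The cover lies flat on the light's deck (within 3.4 degrees of level, its underside within 4 mm of the deck), square to the bay within 11 degrees, its lip at least 4 mm inside the slot and within 20 mm of its middle, at rest; the blank plate is within 30 mm of where it began (x of slot in the frame of cover between -0.076 and -0.05 m and y of slot in the frame of cover between -0.02 and 0.02 m and z of slot in the frame of cover between -0.005 and 0.009 m and z of cover in the frame of lamp between 0.036 and 0.044 m and angle between cover's own z axis and vertical below 0.06 rad and angle between the x axis of cover and the x axis of lamp, either way round below 0.2 rad and linear speed of cover below 0.02 m/s and distance of blank from where it was at the start of the episode below 0.03 m); the robot touches nothing.
It fails at once if the blank plate is moved more than 30 mm (distance of blank from where it was at the start of the episode above 0.03 m).
It also fails if it takes over 48 s, if anything falls off the work surface, if the arm or the gripper's body presses on something with over 40 N, if the wrist force passes 120 N, or if a joint passes its speed limit or range.

## Robot

A 6-joint arm with a two-finger parallel gripper is mounted at the origin on the work surface. World frame = base frame: x ahead of the robot, y to its left, z up, the work surface at z = 0. Lengths are in m, angles in rad, forces in N, time in s.
With the tool pointing down it reaches from about 0.425 to 0.95 m from the base axis. Payload 3.5 kg.
Tool frame: the origin (TCP) lies at the very end of the fingers, on their centre line; the grasp point (between the pads) lies bot.grip_point_offset behind it (bot.grip_point_offset is the distance from the TCP to the grasp point, in m); z points along the fingers, y is the line along which they close (so a half turn about z gives the same grasp; the last joint's range is limited). The gripper opens to 85 mm and grips with 20 to 120 N. Pads are 22 mm wide; open, the fingers measure 114 mm over their backs; the gripper's body (76 mm by 85 mm) begins 54 mm behind the grasp point. The pads swing forward as they close: fully open they stand 13 mm farther back than shut.
Start: joints at [1.005, 0.286, 1.577, -0, 1.279, -0.15], TCP at [0.273, 0.617, 0.231] pointing down, gripper open.
Joint ranges: [-2.77, 2.77], [-0.9, 2.22], [0.21, 2.48], [-1.53, 4.67], [0.24, 2.81], [-2.84, 2.84]. Speed limits (rad/s): [2.79, 2.79, 3.14, 3.14, 3.14, 3.14].

## Interface

Orientations are given as a unit quaternion [w, x, y, z].
In Python, from plant import bot gives the robot as it stands. The module is installed in compiled form; this text tells all that it offers.
- The arm moves only by the tool move_arm, never from a script. Its argument "steps" is a list of rows, each a list of 2 entries, a list of its own where there are three numbers: the shift along the tool's x, y, z in mm, then the turn about the tool's z in degrees. In form: [[[dx, dy, dz], roll], ...]. A call has 1 to 12 rows; each row shifts and turns the commanded pose from where the row before left it, along the tool's axes as they then stand; what a row does not reach is not made up. A row lasts 1/10 s, in which the tool goes at most 50 mm and 8.59 degrees, less where a joint would pass 70% of its speed; a pose out of reach is approached as far as the arm can. A call is refused whole if a number of a shift passes 50 or a number of a turn 8.59, either way. A call with a gripper value outside its range is refused whole. "grip" is the finger opening in mm, from 0 to 85.4, set as the call begins (left out, the last holds). The fingers move at their own pace and stop on an object; "grip_force" is the grip in N (left out, the last holds). Time passes only in rows, so rows that do not move let the fingers close. It gives the time, the measured TCP pose, the force, the opening and the grip force at its end, in the units of the state.
- bot.observe(): the state, without advancing time (a new reading comes with each control period).
- bot.snapshot(name): name is "side" or "top" or "wrist"; returns a dict with "pixels" (420x560x3 uint8, red, green, blue), "intrinsics" (3x3 intrinsics, pixels), "extrinsics" (4x4, takes a point from camera to world coordinates). Camera axes: x right, y down, z forward; pixel columns grow to the right and rows downward; lengths in m; the calibration is good to about 2 mm. A picture is of the moment at which its call begins. There is no depth.
- bot.job_done(): hands the job in; it is judged then, once.
The state is a dict: "clock": time; "joint_pos": joint angles; "dq": joint speeds; "joint_efforts": joint torques, N m; "ee_pos": TCP position; "eef_rot": TCP orientation; "contact_force": force on the tool from outside, world axes, zero at the start; "moment": the same for the moment, N m; "finger_gap": finger opening in m; "gripper_force": force on a finger pad.
Only numpy, scipy, OpenCV 4.12 (cv2) and the standard library are available. Lean on these libraries where they do the work, as an engineer would, in place of code of your own. Each camera call takes 0.05 s, during which the arm holds its last target. There are 200 camera calls.

## Working session

There is one attempt and no reset: what is moved stays moved. The work goes in short steps, Python scripts to look and compute and a tool call to move; the robot and the scene stay as the last step left them, time stands still between calls to the robot, and variables do not carry over. Pictures are saved under pics/ and viewed, at most 10 in all, crops included, and the job is handed in when it is done.

Besides the shell and the picture viewer there is one more tool, called after "Request:" by a JSON object that holds its "method" and its "body", one argument or row to a line. move_arm: Moves the arm, as the interface text tells. Its arguments: {"type":"object","properties":{"steps":{"type":"array","items":{"type":"array"}},"grip":{"type":"number"},"grip_force":{"type":"number"}},"required":["steps"]}

```bash
mkdir -p pics
cat > h.py <<'E'
import numpy as np, cv2
from plant import bot
def snap(n,f):
    s=bot.snapshot(n); cv2.imwrite(f'pics/{f}.png',s['pixels'][:,:,::-1]); np.savez(f'pics/{f}.npz',K=s['intrinsics'],T=s['extrinsics']); return s
def ray(f,uv):
    d=np.load(f'pics/{f}.npz'); r=d['T'][:3,:3]@np.linalg.solve(d['K'],[uv[0],uv[1],1.]); return d['T'][:3,3],r
def atz(f,uv,z):
    o,r=ray(f,uv); return o+r*(z-o[2])/r[2]
def tri(*fu):
    A=np.zeros((3,3));b=np.zeros(3)
    for f,uv in fu:
        o,r=ray(f,uv); r=r/np.linalg.norm(r); P=np.eye(3)-np.outer(r,r); A+=P;b+=P@o
    return np.linalg.solve(A,b)
def proj(f,p):
    d=np.load(f'pics/{f}.npz'); c=np.linalg.inv(d['T'])@np.r_[p,1]; q=d['K']@c[:3]; return q[:2]/q[2]
E
python3 - <<'E'
from h import *
for n in('side','top','wrist'): snap(n,n+'0'); print(np.load(f'pics/{n}0.npz')['T'].round(3))
a=cv2.imread('pics/side0.png');b=cv2.imread('pics/top0.png')
print(bot.grip_point_offset,bot.observe())
E
```

```text
[[-0.67  -0.487  0.56   0.162]
 [-0.742  0.433 -0.512  0.302]
 [ 0.007 -0.759 -0.651  0.541]
 [ 0.     0.     0.     1.   ]]
[[ 1.20e-02 -9.84e-01  1.78e-01  4.34e-01]
 [-1.00e+00 -1.20e-02  3.00e-03 -9.20e-02]
 [-1.00e-03 -1.78e-01 -9.84e-01  1.01e+00]
 [ 0.00e+00  0.00e+00  0.00e+00  1.00e+00]]
[[ 0.404  0.87   0.284  0.199]
 [ 0.915 -0.383 -0.128  0.649]
 [-0.003  0.312 -0.95   0.373]
 [ 0.     0.     0.     1.   ]]
0.0187 {'clock': 0.15, 'joint_pos': array([ 1.00497015e+00,  2.87012125e-01,  1.57786816e+00,  1.04196250e-05,
        1.27864005e+00, -1.50003223e-01]), 'dq': array([ 0.00345407, -0.00244599, -0.00500054,  0.00023514,  0.00060823,
        0.0003772 ]), 'joint_efforts': array([ 1.16565163e-03, -4.06604183e+01, -2.93141735e+01, -1.44533219e-04,
        3.99447192e-03,  1.94541002e-06]), 'ee_pos': array([0.27234561, 0.61703724, 0.23021678]), 'eef_rot': array([-3.42325985e-04,  2.06418184e-01,  9.78463389e-01, -9.01014267e-04]), 'contact_force': array([ 0.3694894 , -0.25487379,  1.01473108]), 'moment': array([ 0.05294593,  0.03396458, -0.00746979]), 'gripper_force': 0.0, 'finger_gap': 0.08526628210385932}
```

View pics/top0.png

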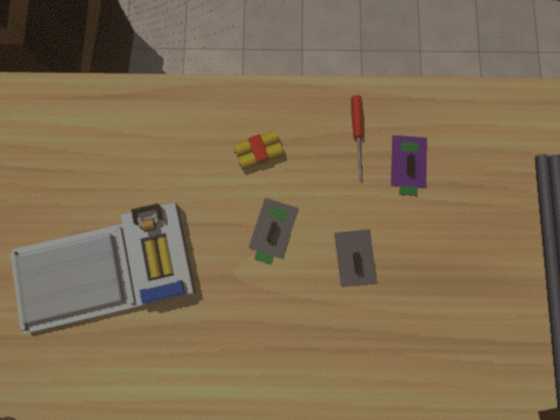

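View pics/side0.png

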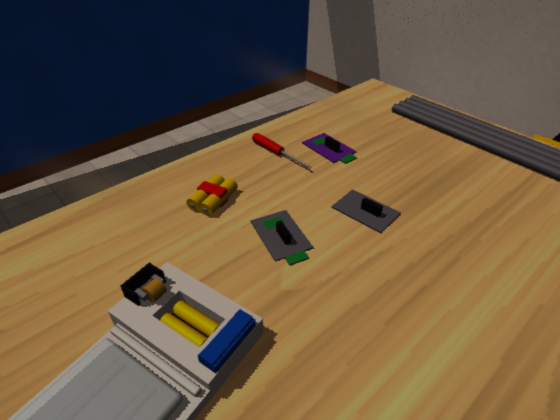

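Candidates in the top view are the grey plate at (273,229) with a green lip at (264,257), the grey plate at (356,258) with no lip (the blank), and the purple one at (409,162), a look-alike. The cover is the one at (273,229). The lamp is at (160,255), with its blue hood at (162,292) and roller at (148,222). I'll confirm in a crop and get rough positions.

Run:
```python
from h import *
a=cv2.imread('pics/top0.png')
cv2.imwrite('pics/crop0.png',cv2.resize(a[185:315,110:310],None,fx=4,fy=4,interpolation=cv2.INTER_CUBIC))
for nm,t,s,z in(('cover rib',(273,233),(284,232),.02),('lip',(264,257),(297,257),.004),('pad',(278,213),(272,223),.004),('hood',(162,292),(228,341),.06),('roller',(148,223),(150,287),.06),('blank',(356,258),(367,210),.004)):
    print(nm,tri(('top0',t),('side0',s)).round(3),atz('top0',t,z).round(3),atz('side0',s,z).round(3))
```

```text
cover rib [ 0.565 -0.079  0.015] [ 0.563 -0.08   0.02 ] [ 0.562 -0.074  0.02 ]
lip [ 0.512 -0.061  0.001] [ 0.512 -0.061  0.004] [ 0.51  -0.059  0.004]
pad [ 0.613 -0.09  -0.001] [ 0.611 -0.091  0.004] [ 0.61  -0.086  0.004]
hood [0.433 0.151 0.045] [0.433 0.147 0.06 ] [0.424 0.155 0.06 ]
roller [0.578 0.187 0.058] [0.576 0.185 0.06 ] [0.577 0.189 0.06 ]
blank [ 0.512 -0.266 -0.001] [ 0.512 -0.265  0.004] [ 0.508 -0.261  0.004]
```

View pics/crop0.png

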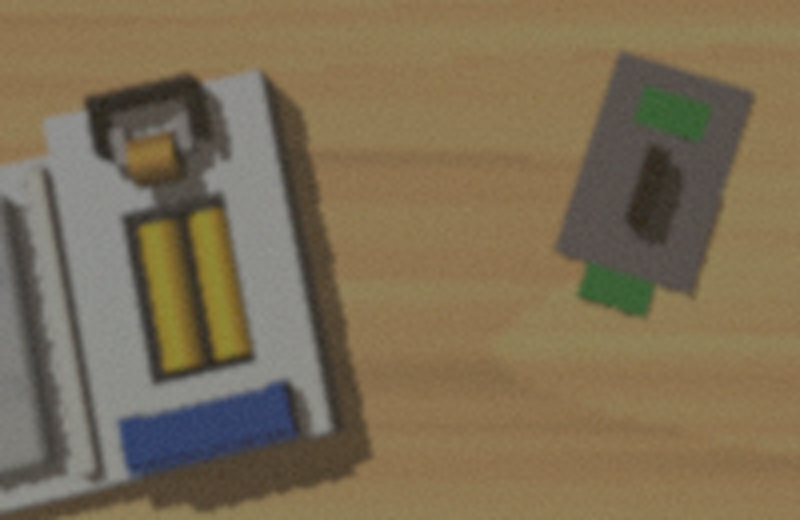

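Crop confirms the cover: lip at (617,290), pad at (673,113), no purple. Now I'll take poses from the corners, in crop pixels.

Run:
```python
from h import *
f=lambda c,z: atz('top0',((c[0]+.5)/4+109.5,(c[1]+.5)/4+184.5),z)
P=[f(c,.004) for c in((622,50),(752,92),(695,297),(557,250))]
e=np.array(P)[:,:2]; print(e.round(3), [np.linalg.norm(e[i]-e[i-1]).round(3) for i in range(4)])
d=(e[0]-e[3]+e[1]-e[2]); ac=np.degrees(np.arctan2(d[1],d[0])); print('cover',e.mean(0),ac)
# lamp deck right edge (x-dir, y=-60 side), hood top corners
r1,r2=f((262,70),.04),f((333,430),.04); d=r1-r2; print('lamp edge',r1,r2,np.linalg.norm(d),np.degrees(np.arctan2(d[1],d[0])))
h=[f(c,.06) for c in((121,420),(284,384))]; d=h[0]-h[1]; print('hood front',h,np.linalg.norm(d),np.degrees(np.arctan2(d[1],d[0]))-90)
s=bot.observe(); print(s['ee_pos'])
```

```text
[[ 0.647 -0.061]
 [ 0.624 -0.135]
 [ 0.508 -0.104]
 [ 0.533 -0.027]] [np.float64(0.119), np.float64(0.078), np.float64(0.12), np.float64(0.081)]
cover [ 0.57807253 -0.08159544] -15.868798527859019
lamp edge [0.62620556 0.13445108 0.04      ] [0.43310507 0.08690324 0.04      ] 0.19886828224959346 13.832960443665137
hood front [array([0.43690698, 0.19308566, 0.06      ]), array([0.45630194, 0.10970084, 0.06      ])] 0.08561069960445826 13.093935687020107
[0.27234561 0.61703724 0.23021678]
```

Request:
{"method": "move_arm", "body": {
  "steps": [
    [[-35, -32, 0], 0],
    [[-35, -32, 0], 0],
    [[-35, -32, 0], 0],
    [[-35, -32, 0], 0],
    [[-35, -32, 0], 0],
    [[-35, -32, 0], 0],
    [[-35, -32, 0], 0],
    [[-35, -32, 0], 0],
    [[-35, -32, 0], 0],
    [[-35, -32, 0], 0],
    [[-35, -32, 0], 0],
    [[-35, -32, 0], 0]
  ],
  "grip": 40,
  "grip_force": 20
}}

```text
clock: 1.35
ee_pos: [0.5019, 0.0947, 0.2312]
eef_rot: [0.0, 0.206, 0.978, 0.0]
contact_force: [0.3, 0.5, 0.6]
finger_gap: 0.0399
gripper_force: 0.0
```

Request:
{"method": "move_arm", "body": {
  "steps": [
    [[-35, -33, 0], 0],
    [[-35, -33, 0], 0],
    [[-35, -33, 0], 0],
    [[-30, -30, 20], 0],
    [[0, 0, 30], -4],
    [[0, 0, 20], -4],
    [[0, 0, 0], 0],
    [[0, 0, 0], 0]
  ]
}}

```text
clock: 2.15
ee_pos: [0.5729, -0.0759, 0.1612]
eef_rot: [-0.0, 0.138, 0.99, 0.0]
contact_force: [1.0, -0.4, 0.1]
finger_gap: 0.0404
gripper_force: 0.0
```

Run:
```python
from h import *
s=snap('wrist','w1'); o=bot.observe(); print(o['clock'],o['ee_pos'],o['eef_rot'],o['finger_gap'],o['contact_force'])
```

```text
2.2 [ 0.57368705 -0.07593048  0.16245385] [ 7.73045773e-04  1.38055651e-01  9.90424160e-01 -1.49602240e-04] 0.03981880511027594 [0.36691951 0.44522766 0.45069886]
```

View pics/w1.png

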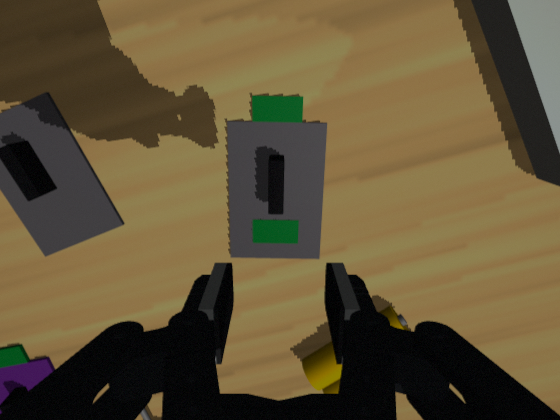

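The wrist view shows the cover at (277,190) with its lip up the picture at (277,108), and the blank at left at (60,175), clear of the fingers. Plate corners are (226,121), (327,124), (320,258) and (231,257).

Run:
```python
from h import *
e=np.array([atz('w1',c,.004)[:2] for c in((226,121),(327,124),(320,258),(231,257))])
print(e.round(4),[np.linalg.norm(e[i]-e[i-1]).round(4) for i in range(4)])
d=e[3]+e[2]-e[0]-e[1]; a=np.arctan2(d[1],d[0]); print('cover',e.mean(0),np.degrees(a))
for uv in((269,213),(284,213),(269,155),(284,155)): print('ribtop',atz('w1',uv,.028).round(4))
# height check, rib and lip, two views
print('lip',tri(('w1',(277,108)),('top0',(264,257)),('side0',(297,257))).round(4),'pad',tri(('w1',(275,231)),('top0',(278,213)),('side0',(272,223))).round(4))
print('rib top ctr',tri(('w1',(277,184)),('top0',(273,233)),('side0',(284,230))).round(4))
o=bot.observe(); g=e.mean(0)-.006*np.array([np.cos(a),np.sin(a)])
q=o['eef_rot']; th=np.arctan2(2*q[1]*q[2],q[1]**2-q[2]**2); d=g-o['ee_pos'][:2]
print('tool x ang',np.degrees(th),'want',180+np.degrees(a),'dx dy mm',1e3*d@[np.cos(th),np.sin(th)],1e3*d@[np.sin(th),-np.cos(th)],'dz',1e3*(o['ee_pos'][2]-.008))
```

```text
[[ 0.5091 -0.1021]
 [ 0.5334 -0.0249]
 [ 0.6469 -0.0587]
 [ 0.624  -0.1356]] [np.float64(0.1198), np.float64(0.0809), np.float64(0.1184), np.float64(0.0803)]
cover [ 0.57836754 -0.08033626] -16.431191412710547
ribtop [ 0.5854 -0.088   0.028 ]
ribtop [ 0.5886 -0.0765  0.028 ]
ribtop [ 0.5408 -0.0749  0.028 ]
ribtop [ 0.5439 -0.064   0.028 ]
lip [ 0.5112 -0.0604  0.0015] pad [ 0.6129 -0.0903 -0.001 ]
rib top ctr [ 0.5649 -0.0778  0.021 ]
tool x ang 164.12929356234415 want 163.56880858728945 dx dy mm 0.2928029609667997 -2.8991789347231194 dz 154.45384739759393
```

Request:
{"method": "move_arm", "body": {
  "steps": [
    [[0, -3, 40], 0.5],
    [[0, 0, 40], 0],
    [[0, 0, 35], 0],
    [[0, 0, 25], 0],
    [[0, 0, 14], 0],
    [[0, 0, 0], 0],
    [[0, 0, 0], 0]
  ]
}}

```text
clock: 2.9
ee_pos: [0.5738, -0.0791, 0.0091]
eef_rot: [0.002, 0.142, 0.99, -0.0]
contact_force: [0.0, 0.3, 0.5]
finger_gap: 0.0398
gripper_force: 0.0
```

Request:
{"method": "move_arm", "body": {
  "steps": [
    [[0, 0, 0], 0],
    [[0, 0, 0], 0],
    [[0, 0, 0], 0],
    [[0, 0, 0], 0],
    [[0, 0, 0], 0],
    [[0, 0, 0], 0]
  ],
  "grip": 5,
  "grip_force": 30
}}

```text
clock: 3.5
ee_pos: [0.5739, -0.0794, 0.0094]
eef_rot: [0.002, 0.142, 0.99, -0.0]
contact_force: [-0.1, 0.8, 6.0]
finger_gap: 0.0112
gripper_force: 31.1
```

Request:
{"method": "move_arm", "body": {
  "steps": [
    [[0, 0, -20], 0],
    [[0, 0, -40], 0],
    [[0, 0, -50], 0],
    [[20, 38, 0], 0],
    [[20, 38, 0], 0],
    [[20, 38, 0], 0],
    [[20, 38, 0], 0],
    [[20, 38, 0], 0],
    [[18, 36, 0], 0],
    [[0, 0, 0], 0]
  ]
}}

```text
clock: 4.5
ee_pos: [0.5206, 0.175, 0.1168]
eef_rot: [-0.001, 0.139, 0.99, 0.0]
contact_force: [-0.8, 0.2, -1.7]
finger_gap: 0.0111
gripper_force: 30.2
```

Request:
{"method": "move_arm", "body": {
  "steps": [
    [[0, 0, 0], -6],
    [[0, 0, 0], -6],
    [[0, 0, 0], -6],
    [[0, 0, 0], -6],
    [[0, 0, 0], -6],
    [[0, 0, 0], 0],
    [[0, 0, 0], 0]
  ]
}}

```text
clock: 5.2
ee_pos: [0.5224, 0.1706, 0.117]
eef_rot: [-0.0, -0.118, 0.993, -0.0]
contact_force: [0.3, 0.2, -1.2]
finger_gap: 0.0113
gripper_force: 30.2
```

Run:
```python
from h import *
snap('wrist','w2');snap('side','s2'); snap('top','t2');o=bot.observe(); print(o['clock'],o['ee_pos'],o['eef_rot'],o['finger_gap'],o['contact_force'])
a=cv2.imread('pics/s2.png'); b=cv2.imread('pics/w2.png')
cv2.imwrite('pics/v2.png',np.hstack([cv2.resize(a[200:420,60:340],(400,314)),cv2.resize(b,(400,300),interpolation=cv2.INTER_AREA)][:1]+[cv2.copyMakeBorder(cv2.resize(b,(400,300)),0,14,0,0,0)]))
```

```text
5.35 [0.52252002 0.17094723 0.11722474] [-1.15674737e-04 -1.18392333e-01  9.92966888e-01 -3.85380561e-05] 0.011238449855266506 [-0.36401679 -0.223963   -1.48657327]
```

View pics/v2.png

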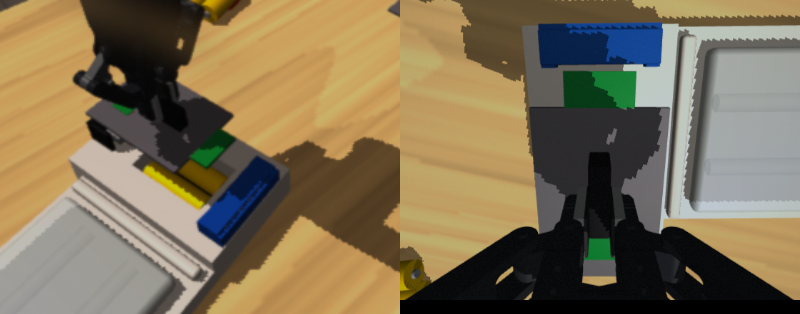

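The cover is held level. In the wrist image, the lip and hood are both centred at column 280, so they line up sideways. The lip tip is just before the mouth. I'll lower it so the rear sits on the roller and the nose tilts down.

Request:
{"method": "move_arm", "body": {
  "steps": [
    [[-4, 0, 10], 0],
    [[0, 0, 15], 0],
    [[0, 0, 11], 0],
    [[0, 0, 3], 0],
    [[0, 0, 3], 0],
    [[0, 0, 3], 0],
    [[0, 0, 2], 0],
    [[0, 0, 2], 0],
    [[0, 0, 0], 0],
    [[0, 0, 0], 0]
  ],
  "grip_force": 20
}}

```text
clock: 6.35
ee_pos: [0.5282, 0.1726, 0.0703]
eef_rot: [0.002, -0.119, 0.993, 0.0]
contact_force: [-0.8, -0.0, 5.5]
finger_gap: 0.0113
gripper_force: 31.6
```

Run:
```python
from h import *
snap('wrist','w3');snap('side','s3');o=bot.observe(); print(o['clock'],o['ee_pos'],o['eef_rot'],o['finger_gap'],o['contact_force'])
a=cv2.imread('pics/s3.png'); b=cv2.imread('pics/w3.png')
cv2.imwrite('pics/v3.png',np.hstack([cv2.resize(a[240:400,80:290],(400,305),interpolation=cv2.INTER_CUBIC),cv2.copyMakeBorder(cv2.resize(b,(400,300)),0,5,0,0,0)]))
```

```text
6.45 [0.52819267 0.17254622 0.07029722] [ 2.12896135e-03 -1.19066453e-01  9.92883993e-01  1.56168254e-04] 0.011425014433642198 [-0.6242413  -0.14667644  4.9287959 ]
```

View pics/v3.png

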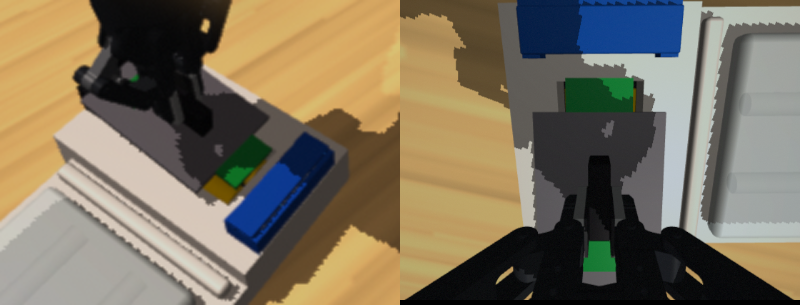

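Left: the cover rests on the roller with its nose dipped. Right: the lip (565–635, 78) is centred on the hood (518–683) and about 10 mm short of the mouth. Next I lower it slightly and slide it in.

Request:
{"method": "move_arm", "body": {
  "steps": [
    [[0, 0, 2], 0],
    [[0, 0, 2], 0],
    [[5, 0, 0], 0],
    [[5, 0, 0], 0],
    [[5, 0, 0], 0],
    [[4, 0, 0], 0],
    [[3, 0, 0], 0],
    [[0, 0, 0], 0],
    [[0, 0, 0], 0]
  ],
  "grip": 5,
  "grip_force": 20
}}

```text
clock: 7.35
ee_pos: [0.5044, 0.1668, 0.0641]
eef_rot: [-0.001, -0.119, 0.993, -0.0]
contact_force: [-1.7, -0.0, 0.0]
finger_gap: 0.0113
gripper_force: 31.4
```

Run:
```python
from h import *
snap('wrist','w4');snap('side','s4');o=bot.observe(); print(o['clock'],o['ee_pos'],o['eef_rot'],o['finger_gap'],o['contact_force'],o['gripper_force'])
a=cv2.imread('pics/s4.png'); b=cv2.imread('pics/w4.png')
cv2.imwrite('pics/v4.png',np.hstack([cv2.resize(a[240:400,80:290],(400,305),interpolation=cv2.INTER_CUBIC),cv2.copyMakeBorder(cv2.resize(b,(400,300)),0,5,0,0,0)]))
```

```text
7.45 [0.50449465 0.16681093 0.06403469] [-9.40003602e-04 -1.19113957e-01  9.92880142e-01 -7.56820462e-05] 0.011304484632502118 [-1.65672341 -0.34845454 -0.33619085] 31.413615345954895
```

View pics/v4.png

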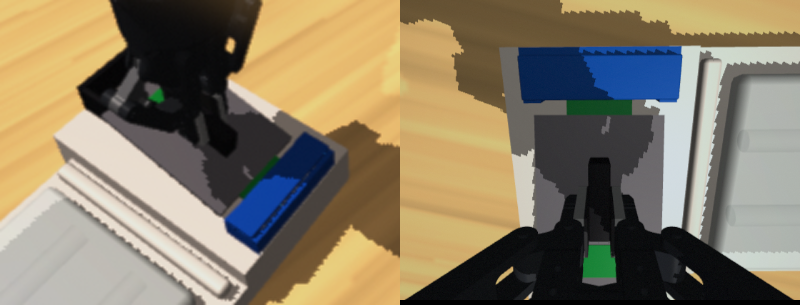

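Run:
```python
from h import *
a=np.radians(13.7);ex=np.array([np.cos(a),np.sin(a)]);ey=np.array([-ex[1],ex[0]]);O=np.array([.5077,.167])
L=lambda p:(1e3*np.array([(p[:2]-O)@ex,(p[:2]-O)@ey])).round(1)
# px = (view-400)*1.4, view_y*1.4
for n,uv,z in(('plate front L',(535,115),.048),('plate front R',(664,115),.048),('plate front low',(535,115),.045),('lip/hood',(600,101),.047),('hood lower L',(523,101),.056),('hood lower R',(678,101),.056)):
    print(n,L(atz('w4',((uv[0]-400)*1.4,uv[1]*1.4),z)))
```

```text
plate front L [-52.8 -39. ]
plate front R [-52.8  40. ]
plate front low [-52.2 -39.8]
lip/hood [-61.2   0.8]
hood lower L [-62.5 -43.3]
hood lower R [-62.5  45.4]
```

The lip is about 10 mm inside the slot, but the plate front is at -53 and needs to be at -60. I'll push in the rest.

Request:
{"method": "move_arm", "body": {
  "steps": [
    [[2, 0, 0], 0],
    [[2, 0, 0], 0],
    [[2, 0, 0], 0],
    [[1, 0, 0], 0],
    [[0, 0, 0], 0],
    [[0, 0, 0], 0]
  ]
}}

```text
clock: 8.05
ee_pos: [0.4981, 0.1653, 0.0643]
eef_rot: [-0.0, -0.119, 0.993, -0.0]
contact_force: [0.5, -1.0, 0.0]
finger_gap: 0.011
gripper_force: 31.3
```

Run:
```python
from h import *
snap('wrist','w5');snap('side','s5');o=bot.observe(); print(o['clock'],o['ee_pos'],o['contact_force'],o['gripper_force'])
a=cv2.imread('pics/s5.png'); b=cv2.imread('pics/w5.png')
cv2.imwrite('pics/v5.png',np.hstack([cv2.resize(a[240:400,80:290],(400,305),interpolation=cv2.INTER_CUBIC),cv2.copyMakeBorder(cv2.resize(b,(400,300)),0,5,0,0,0)]))
```

```text
8.15 [0.49814282 0.16524276 0.06425781] [ 1.47435138 -0.21577324 -0.14880415] 31.34592354297638
```

View pics/v5.png

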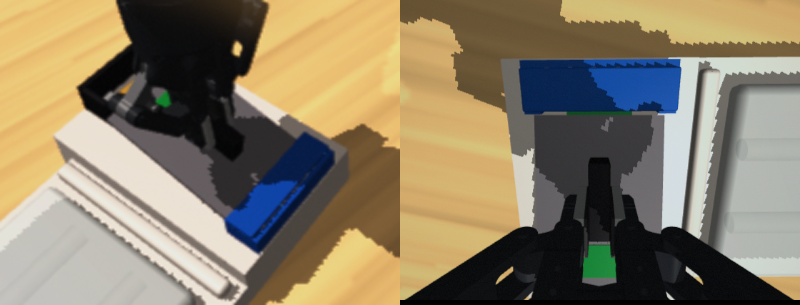

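The lip is now home: the plate front is against the posts at (600,115) and the rear is still raised on the roller. I'll release it, lift, and move over the green pad with the fingers shut.

Request:
{"method": "move_arm", "body": {
  "steps": [
    [[0, 0, 0], 0],
    [[0, 0, 0], 0],
    [[0, 0, 0], 0],
    [[0, 0, -15], 0],
    [[0, 0, -25], 0],
    [[0, 0, -15], 0]
  ],
  "grip": 40
}}

```text
clock: 8.75
ee_pos: [0.4994, 0.1654, 0.122]
eef_rot: [0.002, -0.119, 0.993, -0.0]
contact_force: [0.9, 0.4, -0.0]
finger_gap: 0.0401
gripper_force: 0.0
```

Request:
{"method": "move_arm", "body": {
  "steps": [
    [[-22, 0, 0], 0],
    [[-22, 0, 0], 0],
    [[0, 0, 0], 0],
    [[0, 0, 0], 0],
    [[0, 0, 0], 0]
  ],
  "grip": 0
}}

```text
clock: 9.25
ee_pos: [0.5401, 0.1756, 0.1191]
eef_rot: [-0.001, -0.119, 0.993, -0.0]
contact_force: [0.4, -0.9, 0.6]
finger_gap: -0.0003
gripper_force: 0.0
```

Run:
```python
from h import *
snap('wrist','w6');snap('side','s6');o=bot.observe(); print(o['clock'],o['ee_pos'],o['contact_force'],o['finger_gap'])
p=o['ee_pos'][:2]-[.5077,.167];a=np.radians(13.7);print(p@[np.cos(a),np.sin(a)],p@[-np.sin(a),np.cos(a)])
a=cv2.imread('pics/s6.png'); b=cv2.imread('pics/w6.png')
cv2.imwrite('pics/v6.png',np.hstack([cv2.resize(a[240:400,80:290],(400,305),interpolation=cv2.INTER_CUBIC),cv2.copyMakeBorder(cv2.resize(b,(400,300)),0,5,0,0,0)]))
```

```text
9.35 [0.54009099 0.17557032 0.11910748] [-0.05675214  0.4359465   0.21891944] 4.910526100847162e-05
0.033499217484423735 0.0006550681191662735
```

View pics/v6.png

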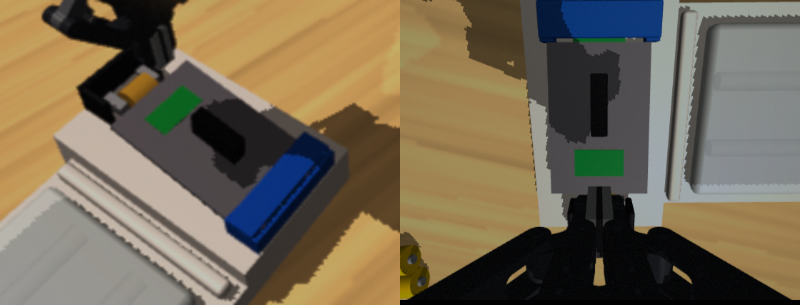

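Side view: the lip is under the hood, the rear edge rests against the roller at (140,90), and the fingers are clear. Pressing on the pad next.

Request:
{"method": "move_arm", "body": {
  "steps": [
    [[0, 0, 25], 0],
    [[0, 0, 20], 0],
    [[0, 0, 8], 0],
    [[0, 0, 3], 0],
    [[0, 0, 3], 0],
    [[0, 0, 3], 0],
    [[0, 0, 3], 0],
    [[0, 0, 2], 0],
    [[0, 0, 2], 0],
    [[0, 0, 2], 0]
  ]
}}

```text
clock: 10.35
ee_pos: [0.5412, 0.1757, 0.0483]
eef_rot: [0.0, -0.119, 0.993, -0.0]
contact_force: [-0.1, -0.3, -1.2]
finger_gap: 0.0003
gripper_force: 0.0
```

Request:
{"method": "move_arm", "body": {
  "steps": [
    [[0, 0, 2], 0],
    [[0, 0, 2], 0],
    [[0, 0, 1], 0],
    [[0, 0, 1], 0],
    [[0, 0, 0], 0]
  ]
}}

```text
clock: 10.85
ee_pos: [0.5412, 0.1757, 0.044]
eef_rot: [-0.001, -0.119, 0.993, -0.0]
contact_force: [-4.9, -1.3, 10.0]
finger_gap: 0.0
gripper_force: 4.7
```

Request:
{"method": "move_arm", "body": {
  "steps": [
    [[0, 0, -10], 0],
    [[0, 0, -30], 0],
    [[0, 0, -40], 0],
    [[0, 0, -20], 0],
    [[0, 0, 0], 0],
    [[0, 0, 0], 0]
  ]
}}

```text
clock: 11.45
ee_pos: [0.541, 0.1757, 0.1424]
eef_rot: [0.0, -0.119, 0.993, 0.0]
contact_force: [-0.1, 0.3, -0.3]
finger_gap: 0.0002
gripper_force: 0.0
```

Run:
```python
from h import *
snap('wrist','w7');snap('side','s7');o=bot.observe(); print(o['clock'],o['ee_pos'],o['contact_force'])
a=cv2.imread('pics/s7.png'); b=cv2.imread('pics/w7.png')
cv2.imwrite('pics/v7.png',np.hstack([cv2.resize(a[240:400,80:290],(400,305),interpolation=cv2.INTER_CUBIC),cv2.copyMakeBorder(cv2.resize(b,(400,300)),0,5,0,0,0)]))
```

```text
11.55 [0.53984599 0.17550269 0.14050275] [-1.02547563 -0.09571051 -0.35804736]
```

View pics/v7.png

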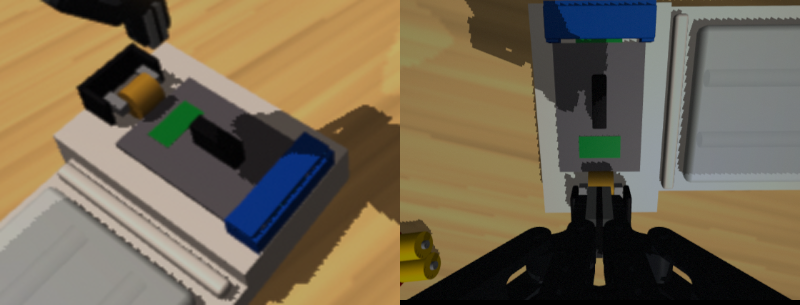

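The cover lies flat on the deck: the roller is back over its rear edge at (145,95), the lip is under the hood, and the gripper is clear. Handing in.

```bash
python3 -c "
from plant import bot
print(bot.job_done())"
```

```text
the job is handed in; nothing more can be done
None
```

The cover is hooked under the blue hood and snapped flat past the roller, and the gripper has let go; I kept clear of the blank plate and handed the job in at about 11.6 s, but no verdict came back.

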